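# Run a fingertip along the reagent vials and seat their stoppers

## Task

Before the reagents go on the coagulation analyser, run a fingertip along the row of five red rubber stoppers in the blue cold block: begin at the end with the yellow tab and go from vial to vial to the other end, touching every stopper in turn and pressing it gently down until its flange sits fully home on the glass rim, even where it already feels seated. Only press with the fingertips, neither lifting anything nor shoving the block about, and leave the sealed vials in the other row and everything else on the bench alone.

Things in the scene. Friction and masses are not known exactly. Their poses are not given: they have to be found in the camera images.
- cold_block: blue metal cold block, loose (1.2 kg), 92 x 200 mm, 37 mm high; origin: centre of underside. Any way round. Yellow tab 12 mm long, 70 wide, 35 high, on its +y end. Two rows of five wells along y, at +72, +36, 0, -36, -72 mm: row x = -23 mm (white ticks on the edge beside it) holds the stoppered vials, row x = +23 mm two sealed vials and three empty wells.
- vial1: amber glass vial with a paper label, 24 mm across, 43 mm high to the rim of its neck, standing loose in well 1 of the stoppered row (its underside 12 mm above the bench); vial 1 is next to the yellow tab, vial 5 at the far end. Origin at the centre of its underside, z up; its own yaw means nothing.
- stopper1: brick-red rubber stopper of vial 1: flat round flange 21 mm across, 5 mm thick; origin: centre of the flange's underside, z up. Slides straight down into the neck; starts 0 to 8 mm proud, each differently. Home: flange on the rim, origin 43 mm above the vial's origin, top 60 mm above the bench. Gives way at about 3 N and stays where it is left; at home it stops firmly, the rubber top yielding 1 mm per 6 N.
- vial2: amber glass vial with a paper label, 24 mm across, 43 mm high to the rim of its neck, standing loose in well 2 of the stoppered row (its underside 12 mm above the bench); vial 1 is next to the yellow tab, vial 5 at the far end. Origin at the centre of its underside, z up; its own yaw means nothing.
- stopper2: brick-red rubber stopper of vial 2: flat round flange 21 mm across, 5 mm thick; origin: centre of the flange's underside, z up. Slides straight down into the neck; starts 0 to 8 mm proud, each differently. Home: flange on the rim, origin 43 mm above the vial's origin, top 60 mm above the bench. Gives way at about 3 N and stays where it is left; at home it stops firmly, the rubber top yielding 1 mm per 6 N.
- vial3: amber glass vial with a paper label, 24 mm across, 43 mm high to the rim of its neck, standing loose in well 3 of the stoppered row (its underside 12 mm above the bench); vial 1 is next to the yellow tab, vial 5 at the far end. Origin at the centre of its underside, z up; its own yaw means nothing.
- stopper3: brick-red rubber stopper of vial 3: flat round flange 21 mm across, 5 mm thick; origin: centre of the flange's underside, z up. Slides straight down into the neck; starts 0 to 8 mm proud, each differently. Home: flange on the rim, origin 43 mm above the vial's origin, top 60 mm above the bench. Gives way at about 3 N and stays where it is left; at home it stops firmly, the rubber top yielding 1 mm per 6 N.
- vial4: amber glass vial with a paper label, 24 mm across, 43 mm high to the rim of its neck, standing loose in well 4 of the stoppered row (its underside 12 mm above the bench); vial 1 is next to the yellow tab, vial 5 at the far end. Origin at the centre of its underside, z up; its own yaw means nothing.
- stopper4: brick-red rubber stopper of vial 4: flat round flange 21 mm across, 5 mm thick; origin: centre of the flange's underside, z up. Slides straight down into the neck; starts 0 to 8 mm proud, each differently. Home: flange on the rim, origin 43 mm above the vial's origin, top 60 mm above the bench. Gives way at about 3 N and stays where it is left; at home it stops firmly, the rubber top yielding 1 mm per 6 N.
- vial5: amber glass vial with a paper label, 24 mm across, 43 mm high to the rim of its neck, standing loose in well 5 of the stoppered row (its underside 12 mm above the bench); vial 1 is next to the yellow tab, vial 5 at the far end. Origin at the centre of its underside, z up; its own yaw means nothing.
- stopper5: brick-red rubber stopper of vial 5: flat round flange 21 mm across, 5 mm thick; origin: centre of the flange's underside, z up. Slides straight down into the neck; starts 0 to 8 mm proud, each differently. Home: flange on the rim, origin 43 mm above the vial's origin, top 60 mm above the bench. Gives way at about 3 N and stays where it is left; at home it stops firmly, the rubber top yielding 1 mm per 6 N.
- sealed_a: sealed clear vial with an aluminium crimp and a blue disc on top, 24 mm across, 41 mm high, loose in the other row of the block at y = 36 mm; its top is 53 mm above the bench. To be left alone. Origin at the centre of its underside.
- sealed_b: sealed clear vial with an aluminium crimp and a green disc on top, 24 mm across, 41 mm high, loose in the other row of the block at y = -36 mm; its top is 53 mm above the bench. To be left alone. Origin at the centre of its underside.
- pipette: white micropipette with blue plunger lying on the bench to the left, about 270 mm long, 40 mm high; leave alone. Origin under its middle, x along it.
- tip_box: blue box of yellow pipette tips, 85 x 120 x 52 mm, to the left; leave alone. Origin at the centre of its underside.
- mouse: black computer mouse, 110 x 62 x 33 mm, to the right; leave alone. Origin at the centre of its underside.
- beaker: empty clear plastic beaker, 66 mm across, 85 mm high, to the right; leave alone. Origin at the centre of its underside.
- specimen_cup: clear specimen cup with a yellow lid, 62 mm across, 67 mm high, to the left; leave alone. Origin at the centre of its underside.

How it is judged:
By the outcome, as a careful person would: the job done as asked, in the order asked, and still so for the second after the job is handed in, with the robot touching nothing.
It also fails if it takes over 48 s, if anything falls off the work surface, if the arm or the gripper's body presses on something with over 40 N, if the wrist force passes 120 N, or if a joint passes its speed limit or range.

## Robot

A 6-joint arm with a two-finger parallel gripper is mounted at the origin on the work surface. World frame = base frame: x ahead of the robot, y to its left, z up, the work surface at z = 0. Lengths are in m, angles in degrees, forces in N, time in s.
With the tool pointing down it reaches from about 0.3 to 0.775 m from the base axis. Payload 14.6 kg.
Tool frame: the origin (TCP) lies between the finger pads; the fingertips stand ahead of it and the grasp point (between the pads) is the TCP (nose_length is the z of the fingertips in the tool frame, in m); z points along the fingers, y is the direction in which the jaws open and shut (so a half turn about z gives the same grasp; the last joint's range is limited). The gripper opens to 85 mm and grips with 20 to 120 N. Pads are 22 mm wide; open, the fingers measure 114 mm over their backs; the gripper's body (76 mm by 85 mm) begins 54 mm behind the grasp point. The pads swing forward as they close: fully open they stand 13 mm farther back than shut.
Start: joints at [64.309, 17.183, 87.147, -0, 75.671, -3.816], TCP at [0.205, 0.51, 0.25] pointing down, gripper open.
Joint ranges: [-173.82, 173.82], [-45.26, 126.66], [13.44, 144.39], [-59.66, 239.66], [0, 175.72], [-146.38, 146.38]. Speed limits (degrees/s): [127.2, 127.2, 147.25, 180, 180, 180].

## Interface

Orientations are given as a 3x3 rotation matrix whose columns are the frame's x, y, z axes.
In Python, from cell import * gives the robot as it stands.
- The arm moves only by the tool apply_moves, never from a script. Its arguments are lists of equal length, an entry for each row: "delta_pos": the shift along the tool's x, y, z in mm, a list of three; "dr": the turn, a rotation vector about the tool's x, y, z in rad, a list of three; "jaw": the opening, from 0 (shut) to 1 (fully open). A call has 1 to 10 rows; each row is the pose to reach, as a shift and turn from the pose commanded when the call began, along the tool's axes at that moment; what a row does not reach only later rows make up. A row lasts 1/8 s, in which the tool goes at most 62.5 mm and 10.7 degrees, less where a joint would pass 70% of its speed; a pose out of reach is approached as far as the arm can. A call with a gripper value outside its range is refused whole. The fingers move at their own pace and stop on an object; "squeeze" is the grip in N (left out, the last holds). Time passes only in rows, so rows that repeat a pose let the fingers close. It gives the time, the measured TCP pose, the force and the opening at its end, in the units of the state.
- sense(): the state, without advancing time (a new reading comes with each control period).
- get_image(name): name is "scene" or "top" or "wrist"; returns the picture (420x560x3 uint8, red, green, blue); there is no depth.
- camera_info(name): a dict with "fovy" (degrees; the focal length in pixels is half the picture's height over the tangent of half this angle, whatever the lens; pixels are square), "cx", "cy" (the principal point, pixels), "camera_from_world" (4x4, takes a point from world to camera coordinates). Camera axes: x right, y down, z forward; pixel columns grow to the right and rows downward; lengths in m; the calibration is good to about 2 mm. A picture is of the moment at which its call begins: read the wrist's pose just before it. camera_info takes no time and is no camera call; for the wrist camera it gives the pose at the moment of the call.
- sign_off(): hands the job in, once; it reports no verdict.
The state is a dict: "time": time; "joint_pos": joint angles; "dq": joint speeds; "effort": joint torques, N m; "position": TCP position; "orientation": TCP orientation; "wrist_force": force on the tool from outside, world axes, zero at the start; "moment": the same for the moment, N m; "finger_gap": finger opening in m.
Only numpy, scipy, OpenCV 4.12 (cv2) and the standard library are available. Lean on these libraries where they do the work, as an engineer would, in place of code of your own. Each camera call takes 0.05 s, during which the arm holds its last target. There are 200 camera calls.

## Working session

There is one attempt and no reset: what is moved stays moved. The work goes in short steps, Python scripts to look and compute and a tool call to move; the robot and the scene stay as the last step left them, time stands still between calls to the robot, and variables do not carry over. Pictures are saved under pics/ and viewed, on a budget of 10 in all, crops included, one or two more only if the job needs it, and the job is handed in when it is done.

Besides the shell and the picture viewer there is one more tool, called by a JSON object that holds its "method" and its "body". apply_moves: Moves the arm, as the interface text tells. Its arguments: {"type":"object","properties":{"delta_pos":{"type":"array"},"dr":{"type":"array"},"jaw":{"type":"array"},"squeeze":{"type":"number"}},"required":["delta_pos","dr","jaw"]}

```bash
ls; mkdir -p pics
python3 - <<'E'
from cell import *
import cv2,numpy as np
s=sense();print(s)
try: print(nose_length)
except Exception as e: print(e)
ims=[]
for n in("scene","top"):
    im=get_image(n);c=camera_info(n);print(n,c)
    cv2.imwrite(f"pics/{n}0.png",im[:,:,::-1])
E
```

```text
pics
{'time': 0.0, 'joint_pos': array([ 6.43092770e+01,  1.72172758e+01,  8.71821292e+01,  7.15535327e-04,
        7.56689550e+01, -3.81664122e+00]), 'dq': array([-0.0224333 ,  0.13731846, -0.08736107, -0.11430702,  0.08090185,
       -0.03601297]), 'effort': array([-2.70813071e-03, -5.43512356e+01, -3.61778605e+01, -2.52228301e-04,
        4.07157451e-03,  2.54508529e-05]), 'position': array([0.20482495, 0.51020401, 0.24969202]), 'orientation': array([[-9.28003704e-01,  3.72570592e-01, -5.28131616e-04],
       [ 3.72570955e-01,  9.28003092e-01, -1.06992020e-03],
       [ 9.14869701e-05, -1.18965641e-03, -9.99999288e-01]]), 'wrist_force': array([-0.19938013, -0.06715177,  1.2084889 ]), 'moment': array([ 0.01754599,  0.03898995, -0.00551787]), 'finger_gap': 0.08541344996184534}
0.019
scene {'fovy': 52.769928070348016, 'cx': 278.9968883122694, 'cy': 208.90014432901967, 'camera_from_world': array([[-0.74749704,  0.66421428, -0.00821996,  0.3453808 ],
       [ 0.36568879,  0.40114725, -0.83985272, -0.12908331],
       [-0.55454476, -0.63079337, -0.54275209,  1.35008825],
       [ 0.        ,  0.        ,  0.        ,  1.        ]])}
top {'fovy': 53.85316104411634, 'cx': 279.4845432506557, 'cy': 210.31871765728852, 'camera_from_world': array([[ 0.0031624 , -0.99990302,  0.01356246,  0.0060333 ],
       [-0.9852764 , -0.00543396, -0.17088269,  0.51147802],
       [ 0.17093981, -0.01282237, -0.98519803,  1.10855742],
       [ 0.        ,  0.        ,  0.        ,  1.        ]])}
```

View pics/top0.png

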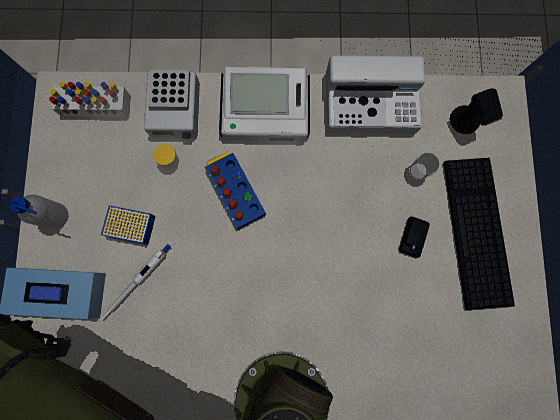

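View pics/scene0.png

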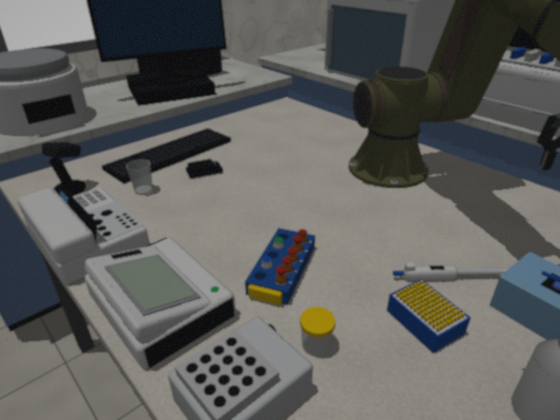

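The top view shows the block at about (235,190). The yellow tab is at the far end, near (217,158), and the five red stoppers run from (214,170) to (238,216). The scene view shows the same layout, with the stoppers standing at different heights.

```bash
cat > h.py <<'E'
import numpy as np,cv2
def ray(c,uv):
    f=210/np.tan(np.radians(c['fovy']/2));T=c['camera_from_world']
    R,t=T[:3,:3],T[:3,3]
    d=np.array([(uv[0]-c['cx'])/f,(uv[1]-c['cy'])/f,1.])
    return -R.T@t,R.T@d
def onz(c,uv,z):
    o,d=ray(c,uv);return o+d*(z-o[2])/d[2]
def blobs(im,kind,amin=15):
    h=cv2.cvtColor(im,cv2.COLOR_RGB2HSV);H,S,V=[h[...,i].astype(int) for i in range(3)]
    m={'red':((H<8)|(H>172))&(S>140)&(V>60),'yel':(H>18)&(H<34)&(S>140)&(V>90),'blue':(H>100)&(H<125)&(S>150)&(V>50)}[kind].astype(np.uint8)
    n,l,st,ce=cv2.connectedComponentsWithStats(m)
    return [(st[i,4],st[i,:4],ce[i]) for i in range(1,n) if st[i,4]>=amin],m,l
E
python3 - <<'E'
from cell import *
from h import *
np.set_printoptions(precision=4,suppress=True)
for n,box in(("top",(195,145,275,235)),("scene",(240,220,325,310))):
    im=cv2.imread(f"pics/{n}0.png")[:,:,::-1].copy();c=camera_info(n)
    x0,y0,x1,y1=box;k=np.zeros_like(im);k[y0:y1,x0:x1]=im[y0:y1,x0:x1]
    for kind in('red','yel','blue'):
        b,m,l=blobs(k,kind,12)
        for a,st,ce in b: print(n,kind,a,st,ce,onz(c,ce,{'red':.062,'yel':.035,'blue':.037}[kind]))
        if kind=='blue' and n=='top':
            r=cv2.minAreaRect(cv2.findNonZero(m));print(r)
            print([onz(c,p,.037) for p in cv2.boxPoints(r)])
E
```

```text
top red 36 [211 166   7   6] [214.1389 168.6111] [0.6253 0.1909 0.062 ]
top red 38 [217 177   7   7] [220.0263 180.2368] [0.5921 0.1736 0.062 ]
top red 38 [223 189   7   6] [226.  191.5] [0.5602 0.1563 0.062 ]
top red 40 [229 199   7   8] [232.  202.5] [0.5294 0.1391 0.062 ]
top red 39 [235 211   7   7] [238.2051 214.1282] [0.4971 0.1214 0.062 ]
top yel 80 [207 152  22  13] [217.7875 157.4875] [0.6658 0.1855 0.035 ]
top blue 1624 [205 153  60  76] [236.0209 190.1749] [0.5697 0.1311 0.037 ]
((234.52066040039062, 190.1811981201172), (69.35403442382812, 32.3065185546875), 61.69924545288086)
[array([0.6358, 0.224 , 0.037 ]), array([0.6818, 0.1441, 0.037 ]), array([0.5047, 0.0482, 0.037 ]), array([0.4611, 0.1268, 0.037 ])]
scene red 74 [294 230  12  14] [299.2703 236.3919] [0.5183 0.1322 0.062 ]
scene red 45 [289 247   9   7] [292.3556 250.5111] [0.5642 0.1587 0.062 ]
scene red 50 [283 256   9   8] [286.98 259.9 ] [0.5937 0.1739 0.062 ]
scene red 60 [277 265   9   9] [281.0333 269.6   ] [0.6231 0.1882 0.062 ]
scene yel 377 [248 285  34  17] [263.5252 293.1008] [0.6747 0.1938 0.035 ]
scene yel 40 [307 307  18   3] [315.775 308.275] [0.6274 0.2911 0.035 ]
scene blue 1248 [247 230  54  73] [274.2268 266.1771] [0.6074 0.1488 0.037 ]
scene blue 25 [308 235   6   6] [310.36 237.56] [0.4787 0.1288 0.037 ]
scene blue 51 [303 243  10   8] [307.549  245.9412] [0.5058 0.1469 0.037 ]
scene blue 128 [293 252  17  20] [300.1172 260.875 ] [0.5546 0.1732 0.037 ]
```

```bash
cat >> h.py <<'E'
from scipy.spatial.transform import Rotation as Ro
def Rt(yaw):
    c,s=np.cos(np.radians(yaw)),np.sin(np.radians(yaw)) # tool y at yaw, z down
    return np.array([[-s,c,0],[c,s,0],[0,0,-1.]])
def plan(s,p,yaw):
    R=s['orientation'];print('delta mm',np.round(1000*R.T@(np.array(p)-s['position']),1),'dr',np.round(Ro.from_matrix(R.T@Rt(yaw)).as_rotvec(),4))
E
python3 - <<'E'
from cell import *
from h import *
s=sense();c=camera_info('wrist');T=np.linalg.inv(c['camera_from_world']);print(s['orientation'].T@(T[:3,3]-s['position']),s['orientation'].T@T[:3,:3],c['fovy'])
plan(s,(.561,.156,.20),28.5)
E
```

```text
[ 0.08456012 -0.00019258 -0.12378369] [[ 1.31485460e-04 -9.45992088e-01 -3.24189686e-01]
 [ 9.99999895e-01 -1.82224198e-05  4.58755221e-04]
 [-4.39886330e-04 -3.24189712e-01  9.45991986e-01]] 68.97262925382468
delta mm [-462.5 -196.    49.9] dr [-1.000e-03  3.000e-04  6.916e-01]
```

{"method": "apply_moves", "body": {"delta_pos": [[-62,-26,7],[-120,-51,13],[-178,-75,19],[-236,-100,25],[-294,-124,32],[-352,-149,38],[-410,-173,44],[-462.5,-196,50],[-462.5,-196,50],[-462.5,-196,50]], "dr": [[0,0,0.09],[0,0,0.18],[0,0,0.27],[0,0,0.36],[0,0,0.45],[0,0,0.54],[0,0,0.63],[0,0,0.69],[0,0,0.69],[0,0,0.69]], "jaw": [0,0,0,0,0,0,0,0,0,0], "squeeze": 20}}

```text
time: 1.35
position: [0.5609, 0.1561, 0.1998]
orientation: [[-0.478, 0.878, -0.001], [0.878, 0.478, -0.0], [0.0, -0.001, -1.0]]
wrist_force: [0.2, 0.0, -0.2]
finger_gap: 0.0002
```

{"method": "apply_moves", "body": {"delta_pos": [[0,0,0],[0,0,0]], "dr": [[0,0,0],[0,0,0]], "jaw": [0,0]}}

```text
time: 1.6
position: [0.5606, 0.1571, 0.2006]
orientation: [[-0.48, 0.877, 0.0], [0.877, 0.48, 0.0], [-0.0, 0.0, -1.0]]
wrist_force: [-0.3, 0.5, 0.2]
finger_gap: 0.0001
```

Run:
```python
from cell import *
from h import *
np.set_printoptions(precision=4,suppress=True)
s=sense();print(s['time'],s['position'],s['orientation'],s['wrist_force'],s['finger_gap'],s['joint_pos'])
c=camera_info('wrist');im=get_image('wrist');cv2.imwrite('pics/w1.png',im[:,:,::-1]);np.savez('w1.npz',T=c['camera_from_world'])
for k in('red','yel','blue'):
    for a,st,ce in blobs(im,k,150)[0]: print(k,a,st,ce,onz(c,ce,{'red':.062,'yel':.035,'blue':.037}[k]))
```

```text
1.6 [0.5606 0.1571 0.2006] [[-0.48    0.8773  0.0004]
 [ 0.8773  0.48    0.0001]
 [-0.0001  0.0004 -1.    ]] [-0.3136  0.5193  0.1734] 7.27340249813296e-05 [ 12.0523  23.7166  85.114    0.0021  71.144  -16.6315]
red 377 [189 191  23  22] [199.9151 201.2149] [0.4971 0.1232 0.062 ]
red 363 [268 191  22  22] [278.7245 201.2562] [0.5594 0.1573 0.062 ]
red 371 [228 193  22  22] [238.3342 203.3477] [0.5284 0.138  0.062 ]
red 365 [307 192  23  21] [318.2795 202.1452] [0.5911 0.1737 0.062 ]
red 373 [348 194  23  21] [358.8525 203.7855] [0.624  0.1899 0.062 ]
yel 5633 [458  35  87  84] [501.1495  76.8255] [0.6791 0.3428 0.035 ]
yel 582 [376 179  16  68] [383.5653 213.3625] [0.6622 0.1892 0.035 ]
blue 12325 [175 166 208  92] [276.7182 214.1177] [0.5679 0.1375 0.037 ]
```

View pics/w1.png

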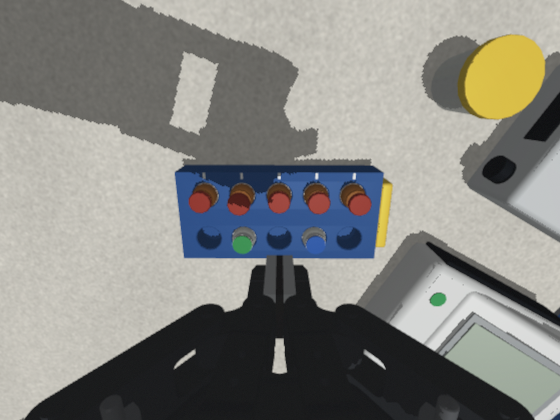

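The wrist view shows all five stoppers in a line at row ≈202, columns 200 to 359. The yellow tab is on the right, at column 384, so vial 1 is the rightmost. The two views agree on the row centre to within 1 mm. Next I hover over stopper 1.

{"method": "apply_moves", "body": {"delta_pos": [[-1,40,20],[-1,71.5,45],[-1,71.5,80],[-1,71.5,103],[-1,71.5,103],[-1,71.5,103]], "dr": [[0,0,0],[0,0,0],[0,0,0],[0,0,0],[0,0,0],[0,0,0]], "jaw": [0,0,0,0,0,0]}}

```text
time: 2.4
position: [0.6247, 0.1899, 0.0987]
orientation: [[-0.479, 0.878, 0.002], [0.878, 0.479, 0.0], [-0.0, 0.002, -1.0]]
wrist_force: [-0.5, -0.5, -0.5]
finger_gap: -0.0001
```

Run:
```python
from cell import *
from h import *
np.set_printoptions(precision=4,suppress=True)
s=sense();print(s['time'],s['position'],s['wrist_force'])
c=camera_info('wrist');im=get_image('wrist')
for a,st,ce in blobs(im,'red',100)[0]: print(a,st,ce,onz(c,ce,.062))
tip=s['position']+s['orientation'][:,2]*.019;T=c['camera_from_world'];q=T[:3,:3]@tip+T[:3,3];f=210/np.tan(np.radians(c['fovy']/2));print('tip px',q[:2]/q[2]*f+[c['cx'],c['cy']])
cv2.imwrite('pics/w2.png',im[:,:,::-1])
```

```text
2.4 [0.6247 0.1899 0.0987] [-0.4937 -0.5122 -0.5188]
975 [ 17 235  39  33] [ 35.8421 251.0082] [0.4985 0.1242 0.062 ]
893 [140 235  36  33] [157.1758 251.0974] [0.5605 0.1579 0.062 ]
867 [201 237  34  32] [217.2664 252.3068] [0.5916 0.174  0.062 ]
1055 [ 72 239  39  34] [ 91.327  254.9545] [0.5276 0.1371 0.062 ]
448 [262 239  34  26] [277.7031 248.5223] [0.6214 0.193  0.062 ]
tip px [280.3233 270.892 ]
```

View pics/w2.png

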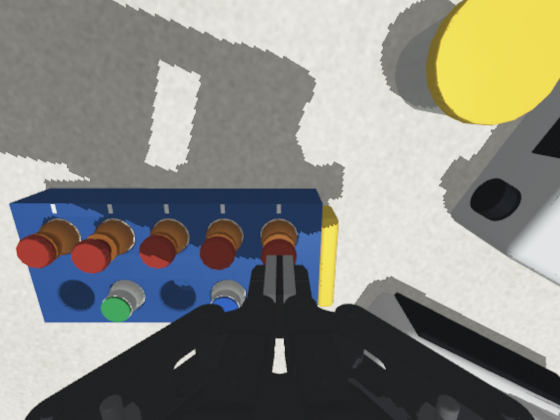

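The tips are centred over stopper 1, at about (280,262). Now I press down in small steps and watch the force.

{"method": "apply_moves", "body": {"delta_pos": [[0,0,3],[0,0,6],[0,0,9],[0,0,12],[0,0,14],[0,0,16],[0,0,17],[0,0,17]], "dr": [[0,0,0],[0,0,0],[0,0,0],[0,0,0],[0,0,0],[0,0,0],[0,0,0],[0,0,0]], "jaw": [0,0,0,0,0,0,0,0]}}

```text
time: 3.45
position: [0.6244, 0.1895, 0.0803]
orientation: [[-0.479, 0.878, -0.0], [0.878, 0.479, 0.0], [0.0, 0.0, -1.0]]
wrist_force: [-0.2, 0.1, 2.2]
finger_gap: 0.0002
```

{"method": "apply_moves", "body": {"delta_pos": [[0,0,1],[0,0,1],[0,0,1]], "dr": [[0,0,0],[0,0,0],[0,0,0]], "jaw": [0,0,0]}}

```text
time: 3.82
position: [0.6243, 0.1895, 0.0793]
orientation: [[-0.479, 0.878, -0.0], [0.878, 0.479, -0.0], [-0.0, -0.0, -1.0]]
wrist_force: [0.4, -0.2, 1.5]
finger_gap: 0.0001
```

{"method": "apply_moves", "body": {"delta_pos": [[0,0,0.5],[0,0,1],[0,0,1]], "dr": [[0,0,0],[0,0,0],[0,0,0]], "jaw": [0,0,0]}}

```text
time: 4.2
position: [0.6244, 0.1895, 0.0784]
orientation: [[-0.479, 0.878, 0.0], [0.878, 0.479, 0.0], [-0.0, 0.0, -1.0]]
wrist_force: [-1.2, -0.3, 4.4]
finger_gap: -0.0003
```

{"method": "apply_moves", "body": {"delta_pos": [[0,0,0.5],[0,0,1],[0,0,1]], "dr": [[0,0,0],[0,0,0],[0,0,0]], "jaw": [0,0,0]}}

```text
time: 4.58
position: [0.6246, 0.1896, 0.0778]
orientation: [[-0.479, 0.878, 0.001], [0.878, 0.479, 0.0], [-0.0, 0.001, -1.0]]
wrist_force: [-2.2, -0.7, 7.6]
finger_gap: -0.0002
```

Stopper 1 is home: it is firm at 7.6 N with the tip about 1.2 mm below the home height. On to stopper 2.

{"method": "apply_moves", "body": {"delta_pos": [[0,0,-10],[0,0,-21],[0,0,-21],[0.5,-12,-21],[1.3,-26,-21],[1.3,-36,-21],[1.3,-36,-21],[1.3,-36,-21]], "dr": [[0,0,0],[0,0,0],[0,0,0],[0,0,0],[0,0,0],[0,0,0],[0,0,0],[0,0,0]], "jaw": [0,0,0,0,0,0,0,0]}}

```text
time: 5.58
position: [0.5925, 0.1736, 0.0984]
orientation: [[-0.479, 0.878, 0.0], [0.878, 0.479, 0.0], [-0.0, 0.0, -1.0]]
wrist_force: [-0.6, -0.5, 0.1]
finger_gap: 0.0001
```

{"method": "apply_moves", "body": {"delta_pos": [[0,0,3],[0,0,6],[0,0,9],[0,0,12],[0,0,14],[0,0,16],[0,0,18],[0,0,19],[0,0,19.5],[0,0,20]], "dr": [[0,0,0],[0,0,0],[0,0,0],[0,0,0],[0,0,0],[0,0,0],[0,0,0],[0,0,0],[0,0,0],[0,0,0]], "jaw": [0,0,0,0,0,0,0,0,0,0]}}

```text
time: 6.82
position: [0.5922, 0.1735, 0.0784]
orientation: [[-0.479, 0.878, 0.0], [0.878, 0.479, 0.0], [-0.0, 0.0, -1.0]]
wrist_force: [-0.5, -0.7, 4.3]
finger_gap: 0.0001
```

{"method": "apply_moves", "body": {"delta_pos": [[0,0,0.5],[0,0,1],[0,0,1]], "dr": [[0,0,0],[0,0,0],[0,0,0]], "jaw": [0,0,0]}}

```text
time: 7.2
position: [0.5924, 0.1735, 0.0778]
orientation: [[-0.479, 0.878, 0.001], [0.878, 0.479, 0.0], [-0.0, 0.001, -1.0]]
wrist_force: [-1.6, -0.7, 7.8]
finger_gap: -0.0
```

{"method": "apply_moves", "body": {"delta_pos": [[0,0,-10],[0,0,-21],[0,0,-21],[0.3,-12,-21],[0.3,-26,-21],[0.3,-36,-21],[0.3,-36,-21],[0.3,-36,-21]], "dr": [[0,0,0],[0,0,0],[0,0,0],[0,0,0],[0,0,0],[0,0,0],[0,0,0],[0,0,0]], "jaw": [0,0,0,0,0,0,0,0]}}

```text
time: 8.2
position: [0.5607, 0.1566, 0.0984]
orientation: [[-0.479, 0.878, 0.0], [0.878, 0.479, 0.0], [-0.0, 0.0, -1.0]]
wrist_force: [0.6, -1.1, -0.3]
finger_gap: 0.0002
```

{"method": "apply_moves", "body": {"delta_pos": [[0,0,3],[0,0,6],[0,0,9],[0,0,12],[0,0,14],[0,0,16],[0,0,18],[0,0,19],[0,0,19.5],[0,0,20]], "dr": [[0,0,0],[0,0,0],[0,0,0],[0,0,0],[0,0,0],[0,0,0],[0,0,0],[0,0,0],[0,0,0],[0,0,0]], "jaw": [0,0,0,0,0,0,0,0,0,0]}}

```text
time: 9.45
position: [0.5605, 0.1565, 0.0784]
orientation: [[-0.479, 0.878, 0.0], [0.878, 0.479, 0.0], [-0.0, 0.0, -1.0]]
wrist_force: [-0.7, 0.5, 3.6]
finger_gap: -0.0001
```

{"method": "apply_moves", "body": {"delta_pos": [[0,0,0.5],[0,0,1],[0,0,1]], "dr": [[0,0,0],[0,0,0],[0,0,0]], "jaw": [0,0,0]}}

```text
time: 9.82
position: [0.5606, 0.1565, 0.0778]
orientation: [[-0.479, 0.878, 0.001], [0.878, 0.479, 0.0], [-0.0, 0.001, -1.0]]
wrist_force: [-1.3, 0.3, 7.7]
finger_gap: -0.0003
```

Stopper 3 is home at 7.7 N. Stopper 4 is next.

{"method": "apply_moves", "body": {"delta_pos": [[0,0,-10],[0,0,-21],[0,0,-21],[0.3,-12,-21],[0.3,-26,-21],[0.3,-36,-21],[0.3,-36,-21],[0.3,-36,-21]], "dr": [[0,0,0],[0,0,0],[0,0,0],[0,0,0],[0,0,0],[0,0,0],[0,0,0],[0,0,0]], "jaw": [0,0,0,0,0,0,0,0]}}

```text
time: 10.82
position: [0.5288, 0.1396, 0.0984]
orientation: [[-0.479, 0.878, 0.0], [0.878, 0.479, 0.0], [-0.0, 0.0, -1.0]]
wrist_force: [-0.5, 0.1, 1.2]
finger_gap: -0.0003
```

{"method": "apply_moves", "body": {"delta_pos": [[0,0,3],[0,0,6],[0,0,9],[0,0,12],[0,0,14],[0,0,16],[0,0,18],[0,0,19],[0,0,19.5],[0,0,20]], "dr": [[0,0,0],[0,0,0],[0,0,0],[0,0,0],[0,0,0],[0,0,0],[0,0,0],[0,0,0],[0,0,0],[0,0,0]], "jaw": [0,0,0,0,0,0,0,0,0,0]}}

```text
time: 12.08
position: [0.5287, 0.1395, 0.0783]
orientation: [[-0.479, 0.878, 0.0], [0.878, 0.479, 0.0], [-0.0, 0.0, -1.0]]
wrist_force: [-0.7, -1.2, 4.1]
finger_gap: 0.0002
```

{"method": "apply_moves", "body": {"delta_pos": [[0,0,0.5],[0,0,1],[0,0,1]], "dr": [[0,0,0],[0,0,0],[0,0,0]], "jaw": [0,0,0]}}

```text
time: 12.45
position: [0.5288, 0.1395, 0.0777]
orientation: [[-0.478, 0.878, 0.001], [0.878, 0.478, 0.0], [-0.0, 0.001, -1.0]]
wrist_force: [-1.4, -0.2, 7.7]
finger_gap: 0.0003
```

{"method": "apply_moves", "body": {"delta_pos": [[0,0,-10],[0,0,-21],[0,0,-21],[0.3,-12,-21],[0.3,-26,-21],[0.3,-36,-21],[0.3,-36,-21],[0.3,-36,-21]], "dr": [[0,0,0],[0,0,0],[0,0,0],[0,0,0],[0,0,0],[0,0,0],[0,0,0],[0,0,0]], "jaw": [0,0,0,0,0,0,0,0]}}

```text
time: 13.45
position: [0.4971, 0.1226, 0.0983]
orientation: [[-0.479, 0.878, 0.0], [0.878, 0.479, 0.0], [-0.0, 0.0, -1.0]]
wrist_force: [-0.4, -0.7, 0.3]
finger_gap: -0.0
```

{"method": "apply_moves", "body": {"delta_pos": [[0,0,3],[0,0,6],[0,0,9],[0,0,12],[0,0,14],[0,0,16],[0,0,18],[0,0,19],[0,0,19.5],[0,0,20]], "dr": [[0,0,0],[0,0,0],[0,0,0],[0,0,0],[0,0,0],[0,0,0],[0,0,0],[0,0,0],[0,0,0],[0,0,0]], "jaw": [0,0,0,0,0,0,0,0,0,0]}}

```text
time: 14.7
position: [0.4969, 0.1226, 0.0784]
orientation: [[-0.479, 0.878, 0.0], [0.878, 0.479, 0.0], [-0.0, 0.0, -1.0]]
wrist_force: [-0.4, 0.3, 3.8]
finger_gap: 0.0001
```

{"method": "apply_moves", "body": {"delta_pos": [[0,0,0.5],[0,0,1],[0,0,1]], "dr": [[0,0,0],[0,0,0],[0,0,0]], "jaw": [0,0,0]}}

```text
time: 15.08
position: [0.4971, 0.1226, 0.0777]
orientation: [[-0.479, 0.878, 0.001], [0.878, 0.479, 0.0], [-0.0, 0.001, -1.0]]
wrist_force: [-2.4, 0.3, 7.2]
finger_gap: 0.0002
```

All five stoppers have been pressed. I lift off and go back to the first viewing pose to compare pictures.

{"method": "apply_moves", "body": {"delta_pos": [[0,0,-10],[0,0,-30],[0,0,-70],[0,40,-123],[-1,72,-123],[-1,72,-123],[-1,72,-123],[-1,72,-123]], "dr": [[0,0,0],[0,0,0],[0,0,0],[0,0,0],[0,0,0],[0,0,0],[0,0,0],[0,0,0]], "jaw": [0,0,0,0,0,0,0,0]}}

```text
time: 16.08
position: [0.56, 0.1558, 0.2001]
orientation: [[-0.478, 0.878, -0.001], [0.878, 0.478, -0.0], [0.0, -0.001, -1.0]]
wrist_force: [0.2, 0.0, -0.4]
finger_gap: 0.0003
```

Run:
```python
from cell import *
from h import *
np.set_printoptions(precision=4,suppress=True)
s=sense();print(s['time'],s['position'],s['wrist_force'])
c=camera_info('wrist');im=get_image('wrist');cv2.imwrite('pics/w3.png',im[:,:,::-1])
for k in('red','yel'):
    for a,st,ce in blobs(im,k,150)[0]: print(k,a,ce,onz(c,ce,{'red':.06,'yel':.035}[k]))
```

```text
16.075 [0.56   0.1558 0.2001] [ 0.2006  0.0132 -0.4043]
red 373 [201.6836 199.992 ] [0.4971 0.1232 0.06  ]
red 356 [240.8427 200.0449] [0.5282 0.1401 0.06  ]
red 361 [280.1801 199.9141] [0.5594 0.1572 0.06  ]
red 361 [319.3629 199.9917] [0.5905 0.1741 0.06  ]
red 367 [358.4877 200.1662] [0.6217 0.1909 0.06  ]
yel 5696 [503.5636  75.184 ] [0.6792 0.343  0.035 ]
yel 581 [385.3219 212.4923] [0.6622 0.1893 0.035 ]
```

View pics/w3.png

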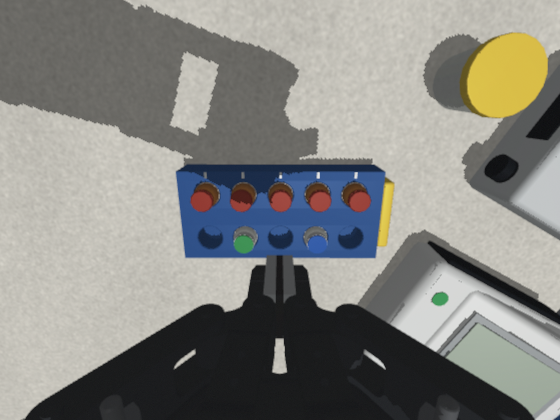

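The five stoppers now lie on one line at row 200.0 ± 0.2, evenly spaced 39.2 px apart, so they are all at the same height. The block's tab has moved no more than 0.1 mm and the sealed vials look undisturbed. I'm handing the job in.

```bash
python3 -c "
from cell import *
print(sign_off())"
```

```text
the job is handed in; nothing more can be done
None
```

I pressed all five stoppers in order with the closed fingertips, starting at the yellow tab and lifting clear between vials. The job is handed in at about 16 s of the 48 s allowed.

- **Seating:** each press ended firm at 7.2–7.8 N, with the fingertips about 1.2 mm below the home height. That matches the rubber top yielding with the flange on the rim.
- **Last picture:** the five stoppers line up within 0.2 px and are evenly spaced, so they are at one height. The tab position agrees with the first wrist picture to 0.1 mm, so the block did not move. The sealed vials looked undisturbed.
- **Robot at hand-in:** the gripper was clear above the block, about 120 mm over the stoppers.
- **Disagreements:** none of the checks failed. The sideways force reached about 2.4 N while pressing. I did not take another top or scene picture at the end, so the rest of the bench was not checked again.

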